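Bolt the seal box shut

ROBOT

A 7-joint arm with a two-finger parallel gripper is mounted at the origin on a cart in front of the work surface, level with it; the furniture and walls round the work are solid. World frame = base frame: x ahead of the robot, y to its left, z up, the work surface at z = 0. Lengths are in m, angles in rad, forces in N, time in s.
With the tool pointing down it reaches from about 0.425 to 0.925 m from the base axis. Payload 6.8 kg.
Tool frame: the origin (TCP) lies midway between the tips of the shut fingers; the grasp point (between the pads) lies 19 mm behind it; z points along the fingers, y is the direction in which the jaws open and shut (so a half turn about z gives the same grasp; the last joint's range is limited). The gripper opens to 85 mm and grips with 20 to 120 N. Pads are 22 mm wide; open, the fingers measure 114 mm over their backs; the gripper's body (76 mm by 85 mm) begins 54 mm behind the grasp point. The pads swing forward as they close: fully open they stand 13 mm farther back than shut.
Start: joints at [1.069, 0.477, 0.022, 1.555, -0.011, 1.109, -0.083], TCP at [0.259, -0.623, 0.231] pointing down, gripper open.
Joint ranges: [-2.96, 2.96], [-0.34, 2.1], [-1.41, 1.46], [0.24, 2.44], [-1.37, 4.51], [0.17, 1.92], [-2.96, 2.96]. Speed limits (rad/s): [2.39, 2.39, 3.14, 3.14, 3.14, 3.14, 3.14].

INTERFACE

Orientations are given as a rotation vector (axis times angle).
In Python, from bench import r, imaging gives the robot as it stands.
- The arm moves only by the tool jog_arm, never from a script. Its argument "rows" is a list of rows, each an object with "delta_rot": the turn, a rotation vector about the tool's x, y, z in degrees, a list of three; "xyz": the shift along the tool's x, y, z in cm, a list of three; "fingers": the closure, from 0 (fully open) to 1 (shut). A call has exactly 5 rows; each row is the pose to reach, as a shift and turn from the pose measured when the call began, along the tool's axes at that moment; what a row does not reach only later rows make up. A row lasts 1/12 s, in which the tool goes at most 41.7 mm and 7.16 degrees, less where a joint would pass 70% of its speed; a pose out of reach is approached as far as the arm can. A call with a gripper value outside its range is refused whole. The fingers move at their own pace and stop on an object; "grip_force" is the grip in N (left out, the last holds). Time passes only in rows, so rows that repeat a pose let the fingers close, or fill a call up. It gives the time, the measured TCP pose, the force and the opening at its end, in the units of the state.
- r.get_obs(): the state, without advancing time (a new reading comes with each control period).
- imaging.grab_frame(name): name is "side" or "top"; returns the picture (400x640x3 uint8, blue, green, red); there is no depth.
- imaging.camera_info(name): a dict with "camera_matrix" (3x3 intrinsics, pixels), "k1" (the pictures are not rectified: a ray, as slopes to the right and down, at radius r is drawn at 1 + k1 r^2 times it, then the intrinsics apply), "xyz" and "attitude" of the camera in the world. Camera axes: x right, y down, z forward; pixel columns grow to the right and rows downward; lengths in m; the calibration is good to about 2 mm. A picture is of the moment at which its call begins. camera_info takes no time and is no camera call.
- r.hand_in(): hands the job in, once; it reports no verdict.
Trained networks look in the newest picture that a camera, given by its name, has taken for a name from the list of things; names that differ only in an ending like _2 or _b are one class to them, and where a whole thing is asked for, a point or a joint stands for the part that bears it (a point fixed in the world has none). Each returns a list of dicts, best first, with "conf" (0 to 1); they miss things now and then, are a little off and sometimes report something else, mostly with a low value. They report only what shows in the picture. A call takes as long as a camera call.
- imaging.find_in(camera, query): "position" ([column, row] in pixels, amid what is visible of it).
- imaging.cut_out(camera, query): "region" (400x640 bool, what is visible of it) and "position" ([column, row] in pixels, amid what is visible of it).
- imaging.tip_of(camera, query): "position" ([column, row] in pixels: a listed point, or the origin of a listed thing).
The state is a dict: "clock": time; "joints": joint angles; "qvel": joint speeds; "tau": joint torques, N m; "tcp_pos": TCP position; "orientation": TCP orientation; "contact_force": force on the tool from outside, world axes, zero at the start; "moment": the same for the moment, N m; "grip_width": finger opening in m.
Only numpy, scipy, OpenCV 4.12 (cv2) and the standard library are available. Lean on these libraries where they do the work, as an engineer would, in place of code of your own. Each camera call takes 0.05 s, during which the arm holds its last target.

TASK

Lock the sloping-fronted wooden seal box: press the round spring bolt on its face all the way in, and while it is held in slide the flat keeper plate (the one with the square window round the bolt) fully home to the left as seen facing the slope, so that its blank end covers the bolt and keeps it down when you let go. Leave the seals and the tin in front of the box where they are.

Things in the scene. Friction and masses are not known exactly. Their poses are not given: they have to be found in the camera images.
- seal_box: Wooden box, fixed, 150 deep (x) x 190 mm wide (y); origin: centre of the underside, x to the back, y left, z up. Its front slopes at 38 degrees and bears a dark steel plate with a round steel bolt and a flat steel keeper. A shelf (underside 172, top 182 mm up, front edge at x = -8 mm) overhangs the upper slope: reach the lock square to the slope, not from straight above.
- plate_mid (a point): Point on the bolt's axis, in the surface of the dark steel plate (fixed; flat, at height 0 all round the bolt), about 90 mm above the table. x up the slope, y across it to the left (the way the keeper slides), z square out of the slope, towards the robot and up, 38 degrees from vertical. Heights below count along this z. Two guide rails 10.5 mm high along y at x = +-37.5 mm.
- bolt_top (a point): Centre of the flat outer face of the bolt, a steel cylinder of 40 mm diameter that stands 14 mm proud of the plate when out and is flush with it when pressed fully in. Same axes as plate_mid; moves with the bolt.
- bolt (a joint): How far the bolt is pressed in along -z, m: 0 = out, 0.014 = flush with the plate. A spring drives it out with about 3 N at 0 and 9.5 N at 0.014. The keeper can pass over it only from about 0.0095 on; a trapped bolt rests at about 0.0095.
- keeper_bar (a point): Middle of the inner upper edge of the keeper's raised bar. Axes as plate_mid; moves with the keeper: a steel plate 66 (x) x 86 mm (y), underside 4.5, top 8.5 mm high, with a 44 x 44 mm window, at joint 0 centred on the bolt. The bar, 10 mm thick, top 15.5 mm high, closes the window at its left (+y) edge; the blank end, 32 mm long, which must cover the bolt, lies right (-y) of it.
- keeper (a joint): Travel of the keeper along +y, m: 0 = back (start within 0.0015), 0.030 = home at its stop. Friction about 2 N, stays put. Blocked by the bolt after 2 mm while that is out; from about 0.010 it holds the bolt down by itself. Closed fingers in the window can hold the bolt in and, moved on to the left while still down, push the bar and so take the keeper along.
- seal_a_mid (a point): Centre of the brown standing stone seal with a round head, 20x20x54 mm, loose bystander in front of the box.
- seal_paste_tin_mid (a point): Centre of the round red tin, 69x64x22 mm, loose bystander in front of the box.
- seal_b_mid (a point): Centre of the green lying stone seal, 16x49x16 mm, loose bystander in front of the box.

How it is judged:
By the outcome, as a careful person would: the job done as asked, in the order asked, and still so for the second after the job is handed in, with the robot touching nothing.
It also fails if it takes over 32 s, if anything falls off the work surface, if the arm or the gripper's body presses on something with over 40 N, if the wrist force passes 120 N, or if a joint passes its speed limit or range.

## Working session

There is one attempt and no reset: what is moved stays moved. The work goes in short steps, Python scripts to look and compute and a tool call to move; the robot and the scene stay as the last step left them, time stands still between calls to the robot, and variables do not carry over. Pictures are saved under pics/ and viewed, and the job is handed in when it is done.

Besides the shell and the picture viewer there is one more tool, called by a JSON object that holds its "fn" and its "kwargs". jog_arm: Moves the arm, as the interface text tells. Its arguments: {"type":"object","properties":{"rows":{"type":"array","items":{"type":"object","properties":{"delta_rot":{"type":"array","items":{"type":"number"}},"xyz":{"type":"array","items":{"type":"number"}},"fingers":{"type":"number"}}}},"grip_force":{"type":"number"}},"required":["rows"]}

```bash
ls; mkdir -p pics
python3 - <<'E'
from bench import r, imaging
import cv2
print(r.get_obs())
for n in ("side","top"):
    im=imaging.grab_frame(n); cv2.imwrite(f"pics/{n}0.png",im); print(n,imaging.camera_info(n))
    for q in ("plate_mid","bolt_top","keeper_bar","seal_box","seal_a_mid","seal_paste_tin_mid","seal_b_mid"):
        print(q,imaging.tip_of(n,q)[:2])
E
```

```text
pics
{'clock': 0.0, 'joints': array([ 1.06884241,  0.47779556,  0.02232144,  1.55645345, -0.01153596,
        1.10926536, -0.08307941]), 'qvel': array([ 1.30145816e-03,  4.11522182e-04,  1.97889318e-06, -1.23195520e-03,
        1.51240125e-04,  9.08545630e-04, -1.18745660e-03]), 'tau': array([-7.58871756e-04, -5.96462774e+01,  1.60784885e+00, -2.81205118e+01,
        1.24314669e-02,  9.21632949e-03,  5.04914578e-05]), 'tcp_pos': array([ 0.25881438, -0.62277781,  0.23032753]), 'orientation': array([-3.07915453e+00, -6.14398280e-01,  6.93092665e-04]), 'contact_force': array([ 0.62186072, -0.45756989, -0.20314061]), 'moment': array([-0.01107549, -0.02823608,  0.05236516]), 'grip_width': 0.08540068605368577}
side {'camera_matrix': array([[409.87328474,   0.        , 321.1441362 ],
       [  0.        , 409.87328474, 204.81256816],
       [  0.        ,   0.        ,   1.        ]]), 'k1': -0.04544536233101903, 'xyz': array([ 0.09893831, -0.35449673,  0.54092187]), 'attitude': array([-2.08424027,  0.58218723, -0.30666658])}
plate_mid [{'position': [381.3, 184.0], 'conf': 0.74}]
bolt_top [
[... 386 characters left out ...]
_matrix': array([[474.13463337,   0.        , 318.50693691],
       [  0.        , 474.13463337, 203.15978647],
       [  0.        ,   0.        ,   1.        ]]), 'k1': 0.013808764897472882, 'xyz': array([0.33564622, 0.25166888, 0.93644649]), 'attitude': array([-2.16515444,  2.12150093, -0.17459566])}
plate_mid [{'position': [324.3, 131.8], 'conf': 0.69}]
bolt_top [{'position': [321.9, 134.5], 'conf': 0.62}]
keeper_bar [{'position': [314.9, 136.3], 'conf': 0.84}, {'position': [360.1, 240.3], 'conf': 0.43}]
seal_box [{'position': [318.2, 137.0], 'conf': 0.87}]
seal_a_mid [{'position': [326.1, 283.8], 'conf': 0.4}]
seal_paste_tin_mid [{'position': [299.8, 229.6], 'conf': 0.92}]
seal_b_mid []
```

View pics/side0.png

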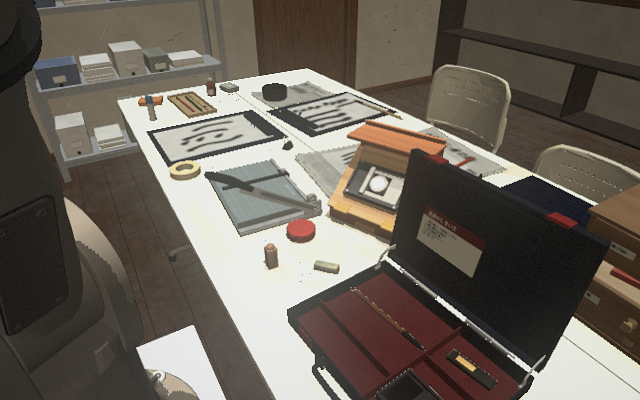

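View pics/top0.png

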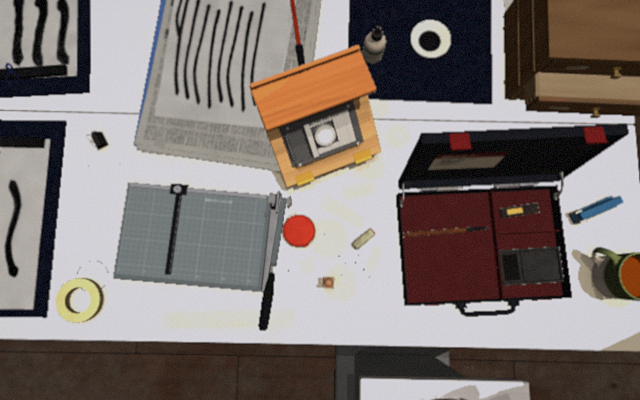

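```bash
cat > h.py <<'E'
import numpy as np, cv2
from scipy.spatial.transform import Rotation as R
from scipy.optimize import least_squares
from bench import r, imaging
CI={n:imaging.camera_info(n) for n in("side","top")}
def proj(n,P):
    c=CI[n]; K=np.array(c["camera_matrix"]); p=R.from_rotvec(c["attitude"]).inv().apply(np.atleast_2d(P)-c["xyz"])
    s=p[:,:2]/p[:,2:]; s=s*(1+c["k1"]*(s**2).sum(1,keepdims=True))
    return s*[K[0,0],K[1,1]]+K[:2,2]
def ray(n,px):
    c=CI[n];K=np.array(c["camera_matrix"]); d=(np.array(px)-K[:2,2])/[K[0,0],K[1,1]]; s=d.copy()
    for _ in range(20): s=d/(1+c["k1"]*(s**2).sum())
    v=R.from_rotvec(c["attitude"]).apply(np.r_[s,1]); return np.array(c["xyz"]),v
def tri(a,b):
    f=lambda P:np.r_[proj("side",P)[0]-a,proj("top",P)[0]-b]
    s=least_squares(f,[.6,0.2,.1]); return s.x,s.fun
def onz(n,px,z):
    o,v=ray(n,px); return o+v*(z-o[2])/v[2]
E
python3 - <<'E'
from h import *
np.set_printoptions(precision=4,suppress=True)
for k,a,b in [("plate",(381.3,184),(324.3,131.8)),("bolt",(378.3,182.3),(321.9,134.5)),("bar",(367.5,183),(314.9,136.3)),("tin",(303.4,229.1),(299.8,229.6)),("seal_a",(270.1,254.9),(326.1,283.8)),
 ("lidcornerL",(412,150),(403,165)),("lidtopL",(412,150),(424,135)),("lidTR",(610,240),(627,125))]: print(k,*tri(a,b))
s=cv2.imread("pics/side0.png");t=cv2.imread("pics/top0.png")
a=cv2.resize(s[110:250,310:460],None,fx=5,fy=5,interpolation=cv2.INTER_CUBIC)
b=cv2.resize(t[40:195,240:390],None,fx=5,fy=5,interpolation=cv2.INTER_CUBIC)[:600]
cv2.imwrite("pics/s1.png",a[:600]);cv2.imwrite("pics/t1.png",cv2.resize(t[40:195,240:390],None,fx=3.8,fy=3.8,interpolation=cv2.INTER_CUBIC))
E
```

```text
plate [0.6024 0.2386 0.0934] [-0.6629  0.1585  0.3019 -0.4949]
bolt [0.5963 0.2428 0.0973] [-0.9425  0.2222  0.425  -0.7023]
bar [0.589  0.2584 0.0921] [ 2.6649 -0.6057 -1.173   1.9781]
tin [0.4296 0.2816 0.0119] [-1.0795  0.1502  0.419  -0.8887]
seal_a [0.3264 0.2286 0.0226] [-1.1304  0.1129  0.4251 -1.0148]
lidcornerL [0.5242 0.1102 0.2391] [-14.5711   3.9341   7.4805 -11.4777]
lidtopL [0.547  0.094  0.2489] [ 3.0009 -0.8812 -1.6057  2.34  ]
lidTR [ 0.5718 -0.2123  0.252 ] [-0.1869  0.0856  0.1819 -0.1842]
```

View pics/s1.png

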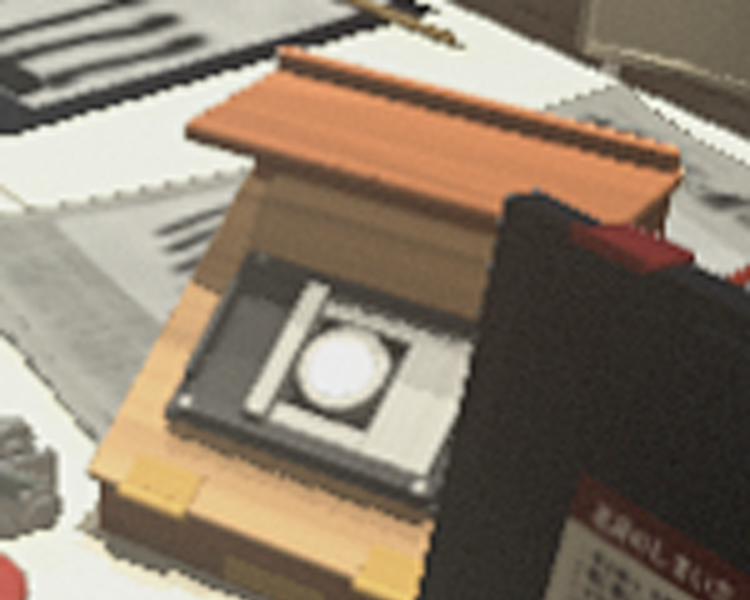

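View pics/t1.png

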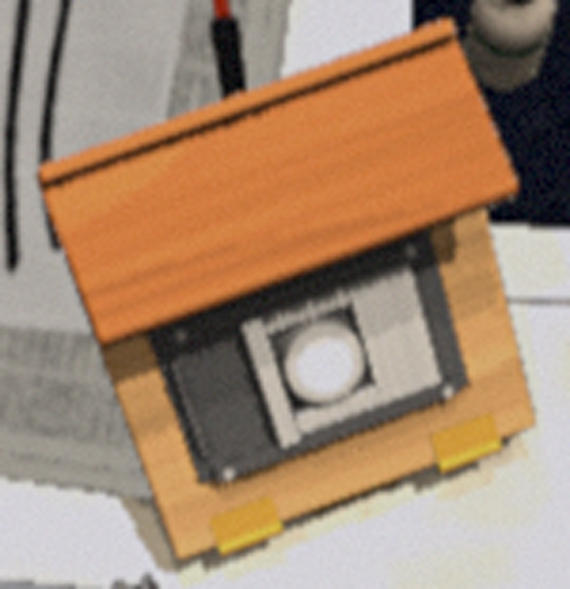

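```bash
cat > fit.py <<'E'
from h import *
np.set_printoptions(precision=4,suppress=True)
S=lambda u,v:np.array([310+u/5,110+v/5]);T=lambda u,v:np.array([240+u/3.8,40+v/3.8])
def frame(yaw):
    c,s=np.cos(np.radians(38)),np.sin(np.radians(38))
    return R.from_euler("z",yaw).as_matrix()@np.array([[c,0,-s],[0,1,0],[s,0,c]])
def obs(p):
    M=frame(p[3]);o=p[:3];a,b,k,l=p[4:8];A=lambda x,y,z:o+M@[x,y,z]
    return [("top",T(182,335),A(a,b,0)),("top",T(412,250),A(a,-b,0)),("top",T(447,390),A(-a,-b,0)),("top",T(228,472),A(-a,b,0)),
     ("side",S(187,400),A(-a,b,0)),("side",S(420,485),A(-a,-b,0)),
     ("top",T(325,362),A(0,0,.014)),("side",S(343,367),A(0,0,.014)),
     ("side",S(328,285),A(l,.022+k,.0155)),("side",S(268,412),A(-l,.022+k,.0155)),
     ("top",T(265,320),A(l,.022+k,.0155)),("top",T(298,440),A(-l,.022+k,.0155))]
f=lambda p:np.concatenate([proj(n,P)[0]-q for n,q,P in obs(p)])
s=least_squares(f,[.6,.24,.09,-.3,.03,.06,0,.03])
if __name__=="__main__":
    print(s.x,np.degrees(s.x[3]));print(s.fun.reshape(-1,2))
    for t in("plate_mid","bolt_top","keeper_bar"): pass
    for n,e in(("top",[(103,342),(517,187)]),):
        a,b=[onz(n,T(*q),.175) for q in e];d=b-a;print("shelf yaw",np.degrees(np.arctan2(d[0],-d[1])),np.linalg.norm(d))
    a,b=[onz("top",T(*q),.03) for q in [(178,556),(533,428)]];d=b-a;print("lip yaw",np.degrees(np.arctan2(d[0],-d[1])),np.linalg.norm(d))
E
python3 fit.py
```

```text
[ 0.5972  0.2405  0.0917  0.3792  0.0365  0.0584 -0.0024  0.0317] 21.725434571920008
[[-0.1351 -1.1466]
 [-0.1714 -0.4377]
 [-0.0831 -1.4455]
 [-0.3861 -1.9693]
 [ 0.6516  1.1505]
 [ 0.6058  1.53  ]
 [-0.2165  1.4934]
 [-2.1675 -1.1432]
 [-0.6348 -0.1477]
 [-1.8779 -0.596 ]
 [ 0.7386  0.6013]
 [ 1.692   0.1867]]
shelf yaw 22.60916995070914 0.19638220640081452
lip yaw 21.44122193902497 0.19537527005830843
```

```bash
cat > mv.py <<'E'
from h import *
import sys
def F(az,t):
    a,t=np.radians(az),np.radians(t)
    z=np.array([np.sin(t)*np.cos(a),np.sin(t)*np.sin(a),-np.cos(t)]);x=np.array([-np.sin(a),np.cos(a),0])
    return np.c_[x,np.cross(z,x),z]
def rows(P,M,n=5,o=None):
    o=o or r.get_obs(); M0=R.from_rotvec(o["orientation"]).as_matrix()
    d=M0.T@(np.array(P)-o["tcp_pos"])*100; w=np.degrees(R.from_matrix(M0.T@M).as_rotvec())
    for i in range(1,6):
        f=min(1,i/n);print("xyz",np.round(d*f,2).tolist(),"rot",np.round(w*f,1).tolist())
def cyl(az,rad,z): return [rad*np.cos(np.radians(az)),rad*np.sin(np.radians(az)),z]
E
python3 - <<'E'
from mv import *
rows(cyl(-58,.60,.38),F(-58,0))
E
```

```text
xyz [1.97, -1.66, -2.97] rot [0.0, 0.0, -1.9]
xyz [3.93, -3.33, -5.95] rot [0.0, 0.0, -3.8]
xyz [5.9, -4.99, -8.92] rot [0.0, 0.0, -5.7]
xyz [7.87, -6.65, -11.89] rot [0.0, 0.0, -7.6]
xyz [9.84, -8.31, -14.87] rot [0.0, 0.0, -9.4]
```

{"fn": "jog_arm", "kwargs": {"rows": [{"xyz":[2,-1.7,-3],"delta_rot":[0,0,-1.9],"fingers":1},{"xyz":[3.9,-3.3,-6],"delta_rot":[0,0,-3.8],"fingers":1},{"xyz":[5.9,-5,-8.9],"delta_rot":[0,0,-5.7],"fingers":1},{"xyz":[7.9,-6.7,-11.9],"delta_rot":[0,0,-7.6],"fingers":1},{"xyz":[9.8,-8.3,-14.9],"delta_rot":[0,0,-9.4],"fingers":1}], "grip_force": 60}}

```text
clock: 1.22
tcp_pos: [0.3181, -0.5076, 0.3818]
orientation: [3.019, 0.868, 0.0]
contact_force: [0.3, -0.9, 0.3]
grip_width: 0.0259
```

Run:
```python
from mv import *
print(r.get_obs())
rows(cyl(-40,.57,.42),F(-40,0))
```

```text
{'clock': 1.2167, 'joints': array([ 0.94302713,  0.25266199, -0.04550205,  1.53700708,  0.01158161,
        1.35203654, -0.11471247]), 'qvel': array([-0.29836488, -0.43140387, -0.18078035, -0.22527812,  0.03180269,
        0.6505655 , -0.09929229]), 'tau': array([  2.75991194, -45.83993912,   1.33442916, -29.32013512,
         0.0470513 ,  -0.72279828,   0.13899284]), 'tcp_pos': array([ 0.31808431, -0.50762737,  0.3818268 ]), 'orientation': array([3.01929542e+00, 8.67603177e-01, 1.86091956e-04]), 'contact_force': array([ 0.27663199, -0.86889656,  0.27995051]), 'moment': array([-0.01278473, -0.05265857,  0.02851719]), 'grip_width': 0.025884044459968704}
xyz [3.51, -1.13, -0.76] rot [0.0, -0.0, -3.6]
xyz [7.02, -2.27, -1.53] rot [0.0, -0.0, -7.2]
xyz [10.53, -3.4, -2.29] rot [0.0, -0.0, -10.8]
xyz [14.04, -4.54, -3.05] rot [0.0, -0.0, -14.3]
xyz [17.55, -5.67, -3.82] rot [0.0, -0.0, -17.9]
```

{"fn": "jog_arm", "kwargs": {"rows": [{"xyz":[3.5,-1.1,-0.8],"delta_rot":[0,0,-3.6],"fingers":1},{"xyz":[7,-2.3,-1.5],"delta_rot":[0,0,-7.2],"fingers":1},{"xyz":[10.5,-3.4,-2.3],"delta_rot":[0,0,-10.8],"fingers":1},{"xyz":[14,-4.5,-3],"delta_rot":[0,0,-14.3],"fingers":1},{"xyz":[17.5,-5.7,-3.8],"delta_rot":[0,0,-18],"fingers":1}]}}

```text
clock: 1.63
tcp_pos: [0.4369, -0.3649, 0.4204]
orientation: [2.844, 1.333, 0.0]
contact_force: [0.4, -0.6, 0.9]
grip_width: 0.0001
```

{"fn": "jog_arm", "kwargs": {"rows": [{"xyz":[3.9,-0.7,0],"delta_rot":[0,0,-4],"fingers":1},{"xyz":[7.8,-1.4,0],"delta_rot":[0,0,-8],"fingers":1},{"xyz":[11.7,-2,0],"delta_rot":[0,0,-12],"fingers":1},{"xyz":[15.6,-2.7,0],"delta_rot":[0,0,-16],"fingers":1},{"xyz":[19.5,-3.4,0],"delta_rot":[0,0,-20],"fingers":1}]}}

```text
clock: 2.05
tcp_pos: [0.536, -0.1916, 0.4207]
orientation: [2.566, 1.81, 0.0]
contact_force: [0.6, -0.8, -0.2]
grip_width: -0.0003
```

{"fn": "jog_arm", "kwargs": {"rows": [{"xyz":[3.9,-0.7,0],"delta_rot":[0,0,-4],"fingers":1},{"xyz":[7.8,-1.4,0],"delta_rot":[0,0,-8],"fingers":1},{"xyz":[11.7,-2,0],"delta_rot":[0,0,-12],"fingers":1},{"xyz":[15.6,-2.7,0],"delta_rot":[0,0,-16],"fingers":1},{"xyz":[19.5,-3.4,0],"delta_rot":[0,0,-20],"fingers":1}]}}

```text
clock: 2.47
tcp_pos: [0.5694, 0.0053, 0.4209]
orientation: [2.209, 2.231, 0.0]
contact_force: [1.2, -0.2, -0.2]
grip_width: 0.0003
```

Run:
```python
from mv import *
from fit import s
o=r.get_obs();print(o["joints"],o["tcp_pos"])
n=-F(21.8,38)[:,2];P=s.x[:3]+.15*n;print(P)
rows(P+[-.03,0,.06],F(21.8,20))
```

```text
[ 0.3055  0.2238 -0.5204  1.5126  0.1131  1.4335 -0.2094] [0.5694 0.0053 0.4209]
[0.5114 0.2062 0.2099]
xyz [4.04, -1.72, 3.01] rot [-3.9, 0.8, -4.2]
xyz [8.08, -3.45, 6.02] rot [-7.9, 1.5, -8.4]
xyz [12.12, -5.17, 9.03] rot [-11.8, 2.3, -12.6]
xyz [16.16, -6.89, 12.04] rot [-15.8, 3.0, -16.8]
xyz [20.2, -8.61, 15.05] rot [-19.7, 3.8, -21.0]
```

{"fn": "jog_arm", "kwargs": {"rows": [{"xyz":[4,-1.7,1],"delta_rot":[-3.9,0.8,-4.2],"fingers":1},{"xyz":[8,-3.4,3],"delta_rot":[-7.9,1.5,-8.4],"fingers":1},{"xyz":[12,-5.2,6],"delta_rot":[-11.8,2.3,-12.6],"fingers":1},{"xyz":[16,-6.9,9],"delta_rot":[-15.8,3,-16.8],"fingers":1},{"xyz":[20.2,-8.6,12],"delta_rot":[-19.7,3.8,-21],"fingers":1}]}}

```text
clock: 2.88
tcp_pos: [0.4953, 0.1731, 0.3257]
orientation: [1.627, 2.415, 0.431]
contact_force: [0.4, 1.3, -0.8]
grip_width: 0.0
```

Run:
```python
from mv import *
from fit import s
o=r.get_obs();print(o["joints"],o["tcp_pos"])
n=-F(21.8,38)[:,2];P=s.x[:3]+.10*n;print(P)
rows(P,F(21.8,38))
```

```text
[ 0.2332 -0.006  -0.6886  2.0044  0.0313  0.7889 -0.089 ] [0.4953 0.1731 0.3257]
[0.54   0.2176 0.1705]
xyz [0.49, 0.02, 3.31] rot [-3.5, -0.0, 0.1]
xyz [0.99, 0.03, 6.63] rot [-7.1, -0.0, 0.1]
xyz [1.48, 0.05, 9.94] rot [-10.6, -0.0, 0.2]
xyz [1.98, 0.07, 13.26] rot [-14.2, -0.0, 0.2]
xyz [2.47, 0.08, 16.57] rot [-17.7, -0.1, 0.3]
```

{"fn": "jog_arm", "kwargs": {"rows": [{"xyz":[0.5,0,3.3],"delta_rot":[-3.5,0,0.1],"fingers":1},{"xyz":[1,0,6.6],"delta_rot":[-7.1,0,0.1],"fingers":1},{"xyz":[1.5,0,9.9],"delta_rot":[-10.6,0,0.2],"fingers":1},{"xyz":[2,0.1,13.3],"delta_rot":[-14.2,0,0.2],"fingers":1},{"xyz":[2.5,0.1,16.6],"delta_rot":[-17.7,0,0.3],"fingers":1}]}}

```text
clock: 3.3
tcp_pos: [0.5341, 0.1921, 0.2168]
orientation: [1.541, 2.233, 0.645]
contact_force: [1.4, 0.3, 0.1]
grip_width: -0.0
```

Run:
```python
from mv import *
from fit import s
o=r.get_obs();print(o["joints"],o["tcp_pos"])
for n in("side","top"):
    im=imaging.grab_frame(n);print(n,proj(n,o["tcp_pos"]))
    c=im[90:240,290:450] if n=="side" else im[40:190,240:400]
    cv2.imwrite(f"pics/{n}2.png",cv2.resize(c,None,fx=4,fy=4,interpolation=cv2.INTER_CUBIC))
    for q in ("plate_mid","bolt_top","keeper_bar"): print(q,imaging.tip_of(n,q)[:2])
n=-F(21.8,38)[:,2];P=s.x[:3]+.03*n;print(P)
rows(P,F(21.8,38))
```

```text
[ 0.0197  0.1357 -0.5736  2.2384  0.7486  0.2862 -0.8358] [0.5341 0.1921 0.2168]
side [[371.7146 146.9718]]
plate_mid [{'position': [377.9, 180.1], 'conf': 0.95}]
bolt_top [{'position': [376.0, 187.2], 'conf': 0.67}]
keeper_bar [{'position': [367.6, 183.1], 'conf': 0.88}]
top [[355.2484 150.0007]]
plate_mid [{'position': [325.1, 133.3], 'conf': 0.96}]
bolt_top [{'position': [325.1, 136.7], 'conf': 0.77}]
keeper_bar [{'position': [313.2, 137.7], 'conf': 0.85}]
[0.58   0.2337 0.1154]
xyz [0.54, -0.24, 2.36] rot [-0.9, 0.5, -0.1]
xyz [1.09, -0.48, 4.71] rot [-1.8, 0.9, -0.1]
xyz [1.63, -0.72, 7.07] rot [-2.6, 1.4, -0.2]
xyz [2.17, -0.95, 9.43] rot [-3.5, 1.9, -0.3]
xyz [2.72, -1.19, 11.78] rot [-4.4, 2.4, -0.3]
```

View pics/side2.png

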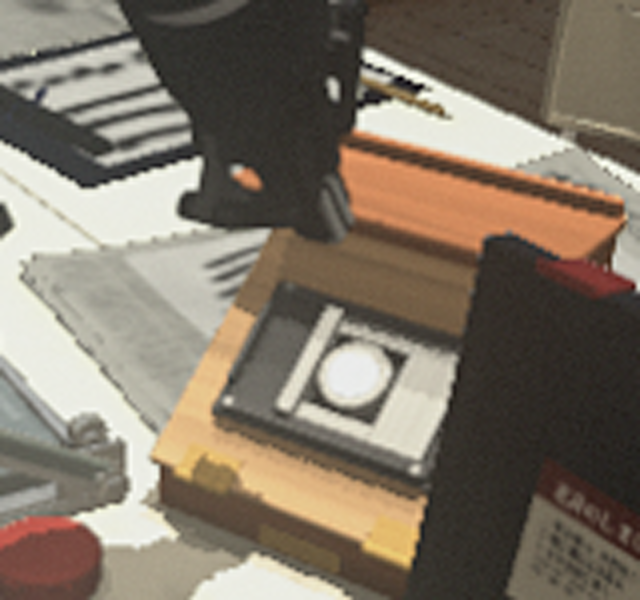

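View pics/top2.png

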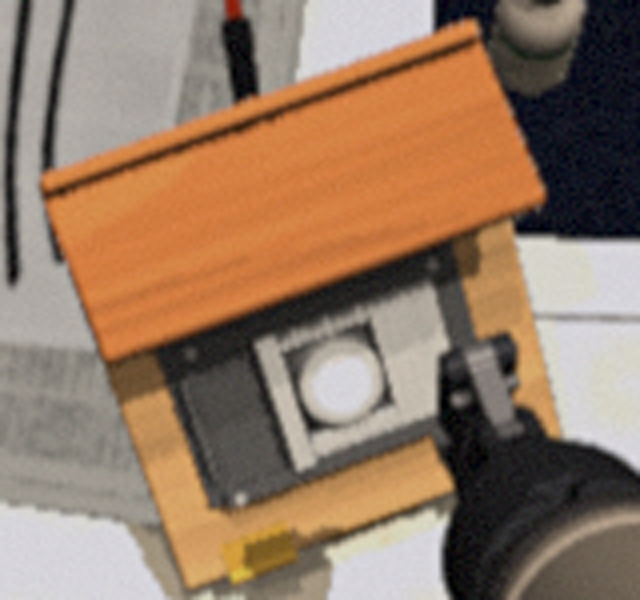

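{"fn": "jog_arm", "kwargs": {"rows": [{"xyz":[1.4,-0.5,1],"delta_rot":[-1.5,0.8,-0.1],"fingers":1},{"xyz":[2.7,-1,3],"delta_rot":[-3,1.6,-0.2],"fingers":1},{"xyz":[2.7,-1.2,5],"delta_rot":[-4.4,2.4,-0.3],"fingers":1},{"xyz":[2.7,-1.2,7],"delta_rot":[-4.4,2.4,-0.3],"fingers":1},{"xyz":[2.7,-1.2,9],"delta_rot":[-4.4,2.4,-0.3],"fingers":1}]}}

```text
clock: 4.12
tcp_pos: [0.5533, 0.2144, 0.1725]
orientation: [1.503, 2.196, 0.729]
contact_force: [0.2, 0.0, -0.1]
grip_width: -0.0002
```

Run:
```python
from mv import *
from fit import s
o=r.get_obs();print(o["joints"],o["tcp_pos"])
n=-F(21.8,38)[:,2]
x,e=tri((378.75,183.75),(325.5,135));print("bolt",x,e,"plate",x-.014*n, "fit",s.x[:3])
M0=R.from_rotvec(o["orientation"]).as_matrix();print(M0.T@F(21.8,38))
P=s.x[:3]+.03*n;print(P)
rows(P,F(21.8,38))
```

```text
[-0.1353  0.245  -0.4523  2.2828  1.6357  0.229  -1.7299] [0.5533 0.2144 0.1725]
bolt [0.5945 0.2367 0.0976] [-0.3097  0.0733  0.1406 -0.2319] plate [0.6025 0.2399 0.0866] fit [0.5972 0.2405 0.0917]
[[ 0.9997  0.0011  0.0258]
 [-0.0013  1.      0.0093]
 [-0.0258 -0.0093  0.9996]]
[0.58   0.2337 0.1154]
xyz [0.19, -0.19, 1.29] rot [-0.1, 0.3, -0.0]
xyz [0.38, -0.38, 2.58] rot [-0.2, 0.6, -0.0]
xyz [0.58, -0.57, 3.88] rot [-0.3, 0.9, -0.0]
xyz [0.77, -0.75, 5.17] rot [-0.4, 1.2, -0.1]
xyz [0.96, -0.94, 6.46] rot [-0.5, 1.5, -0.1]
```

{"fn": "jog_arm", "kwargs": {"rows": [{"xyz":[0.5,-0.4,1.3],"delta_rot":[-0.2,0.6,0],"fingers":1},{"xyz":[0.9,-0.8,2.6],"delta_rot":[-0.4,1.2,0],"fingers":1},{"xyz":[1,-0.8,3.9],"delta_rot":[-0.5,1.5,0],"fingers":1},{"xyz":[1,-0.8,5.2],"delta_rot":[-0.5,1.5,0],"fingers":1},{"xyz":[1,-0.8,6.4],"delta_rot":[-0.5,1.5,0],"fingers":1}]}}

```text
clock: 4.53
tcp_pos: [0.5818, 0.234, 0.1169]
orientation: [1.499, 2.207, 0.762]
contact_force: [-0.5, 0.4, 0.9]
grip_width: 0.0002
```

Run:
```python
from mv import *
from fit import s
o=r.get_obs();print(o["joints"],o["tcp_pos"],o["contact_force"])
for n in("side","top"):
    im=imaging.grab_frame(n);print(n,proj(n,o["tcp_pos"]))
    c=im[110:240,310:450] if n=="side" else im[70:200,250:390]
    cv2.imwrite(f"pics/{n}3.png",cv2.resize(c,None,fx=4.5,fy=4.5,interpolation=cv2.INTER_CUBIC))
M=F(21.8,38)
print("tcp in plate xyz mm",(frame:=np.c_[M[:,1],M[:,0],-M[:,2]]).T@(o["tcp_pos"]-s.x[:3])*1000)
rows(s.x[:3]+frame@[.0015,0,.03],M)
```

```text
[-0.0378  0.4325 -0.5754  2.2447  2.0441  0.3355 -2.0743] [0.5818 0.234  0.1169] [-0.4515  0.3979  0.8872]
side [[375.0191 178.0387]]
top [[327.2493 138.4935]]
tcp in plate xyz mm [ 2.2826 -0.2807 30.0875]
xyz [0.01, -0.0, -0.01] rot [-0.0, 0.0, -0.0]
xyz [0.02, -0.0, -0.02] rot [-0.0, 0.0, -0.1]
xyz [0.02, -0.0, -0.03] rot [-0.0, 0.0, -0.1]
xyz [0.03, -0.0, -0.04] rot [-0.1, 0.0, -0.1]
xyz [0.04, -0.0, -0.04] rot [-0.1, 0.0, -0.2]
```

View pics/side3.png

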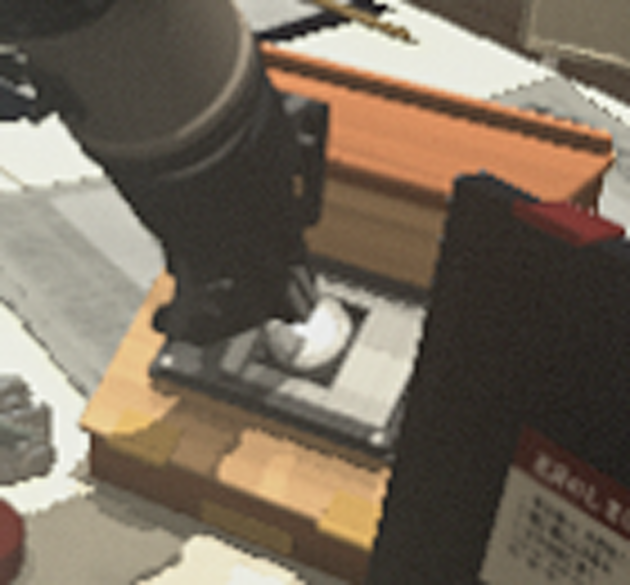

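View pics/top3.png

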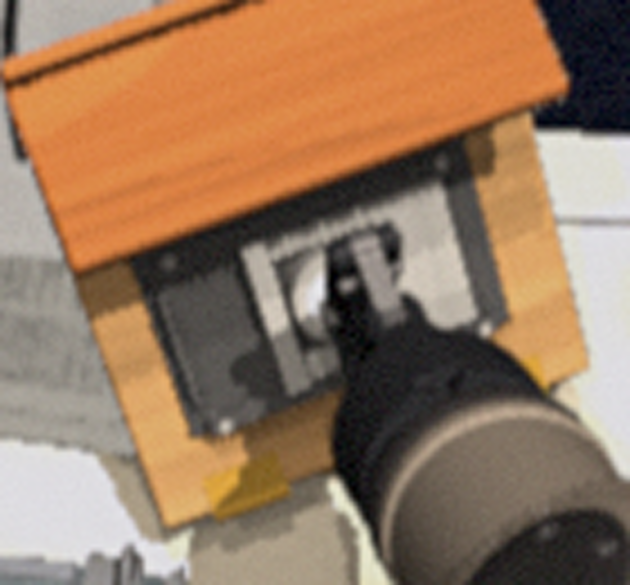

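Run:
```python
from mv import *
o=r.get_obs();M=F(21.8,38);p=o["tcp_pos"]
b=proj("side",p)[0]
J=np.c_[proj("side",p+M[:,1]*.01)[0]-b,proj("side",p-M[:,2]*.01)[0]-b]
print("per cm upslope, out",J.T)
for x in(-.011,.011):
  b2=proj("side",p+M[:,0]*x)[0]
  q=np.array([310+170/4.5,110+325/4.5]);print(x,np.linalg.solve(J,q-b2))
# window outline in top at height 8.5 for tip
```

```text
per cm upslope, out [[ 2.11328968 -4.01870838]
 [-1.27983082 -2.13161011]]
-0.011 [-7.3021179 12.7334564]
0.011 [-5.71809033  8.30963616]
```

{"fn": "jog_arm", "kwargs": {"rows": [{"xyz":[0,-0.05,0.4],"fingers":1},{"xyz":[0,-0.05,0.8],"fingers":1},{"xyz":[0,-0.05,1.2],"fingers":1},{"xyz":[0,-0.05,1.5],"fingers":1},{"xyz":[0,-0.05,1.5],"fingers":1}]}}

```text
$.rows[0]: bad value
```

{"fn": "jog_arm", "kwargs": {"rows": [{"xyz":[0,0,0.1],"fingers":1},{"xyz":[0,0,0.2],"fingers":1},{"xyz":[0,0,0.3],"fingers":1},{"xyz":[0,0,0.4],"fingers":1},{"xyz":[0,0,0.4],"fingers":1}]}}

```text
$.rows[0]: bad value
```

```bash
cat > st.py <<'E'
from mv import *
from fit import s
o=r.get_obs();M=F(21.8,38);fr=np.c_[M[:,1],M[:,0],-M[:,2]]
print(o["clock"],"plate mm",fr.T@(o["tcp_pos"]-s.x[:3])*1000,"F plate",fr.T@o["contact_force"],o["joints"])
rows(o["tcp_pos"],M)
E
python3 st.py|head -2
```

```text
4.6333 plate mm [ 1.5139 -0.4003 29.5534] F plate [-0.1623 -0.8673  0.3355] [-0.0383  0.4337 -0.5743  2.2445  2.0428  0.3347 -2.0735]
xyz [0.0, 0.0, 0.0] rot [-0.0, 0.0, -0.0]
```

{"fn": "jog_arm", "kwargs": {"rows": [{"xyz":[0,0,0.4],"delta_rot":[0,0,0],"fingers":1},{"xyz":[0,0,0.8],"delta_rot":[0,0,0],"fingers":1},{"xyz":[0,0,1.2],"delta_rot":[0,0,0],"fingers":1},{"xyz":[0,0,1.5],"delta_rot":[0,0,0],"fingers":1},{"xyz":[0,0,1.5],"delta_rot":[0,0,0],"fingers":1}]}}

```text
clock: 5.05
tcp_pos: [0.5903, 0.2373, 0.104]
orientation: [1.5, 2.208, 0.76]
contact_force: [-0.8, 0.0, -0.0]
grip_width: -0.0002
```

{"fn": "jog_arm", "kwargs": {"rows": [{"xyz":[0,0,0.1],"delta_rot":[0,0,0],"fingers":1},{"xyz":[0,0,0.2],"delta_rot":[0,0,0],"fingers":1},{"xyz":[0,0,0.3],"delta_rot":[0,0,0],"fingers":1},{"xyz":[0,0,0.4],"delta_rot":[0,0,0],"fingers":1},{"xyz":[0,0,0.4],"delta_rot":[0,0,0],"fingers":1}]}}

```text
clock: 5.47
tcp_pos: [0.5926, 0.2383, 0.101]
orientation: [1.5, 2.208, 0.76]
contact_force: [-2.0, -0.8, 3.7]
grip_width: 0.0001
```

```bash
python3 st.py|head -2;python3 - <<'E'
from mv import *
for n in("side","top"):
    im=imaging.grab_frame(n)
    c=im[110:240,310:450] if n=="side" else im[70:200,250:390]
    cv2.imwrite(f"pics/{n}4.png",cv2.resize(c,None,fx=4.5,fy=4.5,interpolation=cv2.INTER_CUBIC))
E
```

```text
5.4667 plate mm [ 1.7022 -0.3161 10.366 ] F plate [0.6287 0.0365 4.2374] [-0.0326  0.4841 -0.584   2.224   2.0848  0.3637 -2.096 ]
xyz [0.0, 0.0, 0.0] rot [-0.0, 0.0, -0.0]
```

View pics/side4.png

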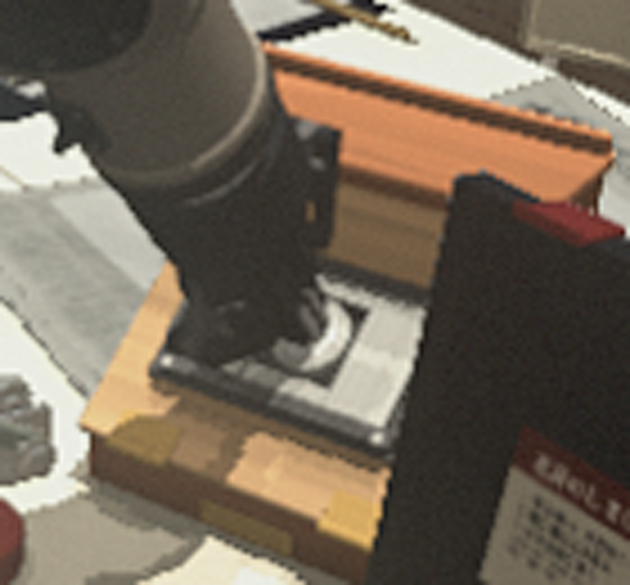

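View pics/top4.png

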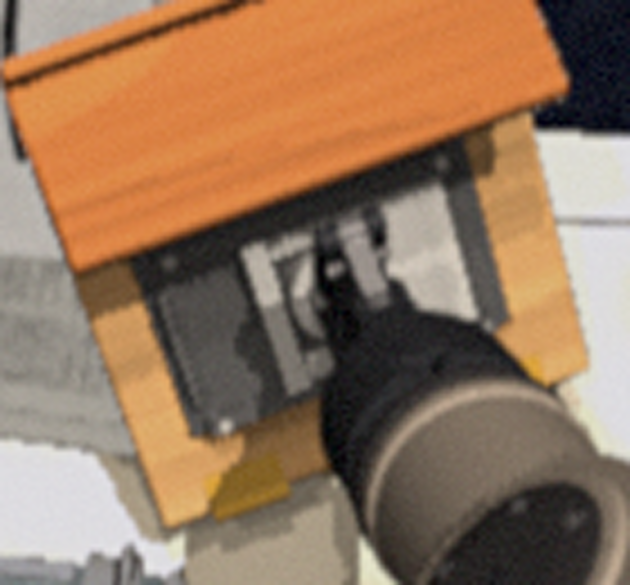

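The tips sit on the bolt, inside the window: tip near (300,320) in the side crop and (335,285) in the top crop. The force fits the spring, so I press on.

{"fn": "jog_arm", "kwargs": {"rows": [{"xyz":[0,0,0.2],"delta_rot":[0,0,0],"fingers":1},{"xyz":[0,0,0.4],"delta_rot":[0,0,0],"fingers":1},{"xyz":[0,0,0.6],"delta_rot":[0,0,0],"fingers":1},{"xyz":[0,0,0.8],"delta_rot":[0,0,0],"fingers":1},{"xyz":[0,0,0.8],"delta_rot":[0,0,0],"fingers":1}]}}

```text
clock: 5.98
tcp_pos: [0.5973, 0.2403, 0.0945]
orientation: [1.5, 2.208, 0.761]
contact_force: [-4.5, -2.1, 5.8]
grip_width: -0.0002
```

```bash
python3 st.py|head -2
```

```text
5.9833 plate mm [ 1.7051 -0.2236  2.1242] F plate [-0.2916 -0.3076  7.6194] [-0.0305  0.5054 -0.5876  2.2148  2.1003  0.3753 -2.103 ]
xyz [0.0, 0.0, 0.0] rot [-0.0, 0.0, -0.0]
```

{"fn": "jog_arm", "kwargs": {"rows": [{"xyz":[0,0,0.1],"delta_rot":[0,0,0],"fingers":1},{"xyz":[0,0,0.2],"delta_rot":[0,0,0],"fingers":1},{"xyz":[0,0,0.3],"delta_rot":[0,0,0],"fingers":1},{"xyz":[0,0,0.3],"delta_rot":[0,0,0],"fingers":1},{"xyz":[0,0,0.3],"delta_rot":[0,0,0],"fingers":1}]}}

```text
clock: 6.4
tcp_pos: [0.599, 0.241, 0.0921]
orientation: [1.5, 2.208, 0.761]
contact_force: [-5.9, -2.0, 6.6]
grip_width: 0.0002
```

```bash
python3 st.py|head -2
```

```text
6.4 plate mm [ 1.7111 -0.2403 -0.9007] F plate [-0.8412  0.3833  9.0252] [-0.0298  0.5132 -0.5888  2.2115  2.106   0.3797 -2.1054]
xyz [0.0, 0.0, 0.0] rot [-0.0, 0.0, -0.0]
```

{"fn": "jog_arm", "kwargs": {"rows": [{"xyz":[0,0,0.05],"delta_rot":[0,0,0],"fingers":1},{"xyz":[0,0,0.1],"delta_rot":[0,0,0],"fingers":1},{"xyz":[0,0,0.15],"delta_rot":[0,0,0],"fingers":1},{"xyz":[0,0,0.15],"delta_rot":[0,0,0],"fingers":1},{"xyz":[0,0,0.15],"delta_rot":[0,0,0],"fingers":1}]}}

```text
clock: 6.82
tcp_pos: [0.5995, 0.2412, 0.0915]
orientation: [1.499, 2.208, 0.761]
contact_force: [-10.4, -6.8, 15.8]
grip_width: 0.0
```

```bash
python3 st.py|head -2
```

```text
6.8167 plate mm [ 1.7221 -0.2191 -1.6931] F plate [ 0.1551 -2.4991 19.9582] [-0.0293  0.5155 -0.5899  2.2109  2.1088  0.3824 -2.1067]
xyz [0.0, 0.0, 0.0] rot [-0.0, 0.0, -0.0]
```

{"fn": "jog_arm", "kwargs": {"rows": [{"xyz":[0,0,-0.07],"delta_rot":[0,0,0],"fingers":1},{"xyz":[0.4,0,-0.07],"delta_rot":[0,0,0],"fingers":1},{"xyz":[0.8,0,-0.07],"delta_rot":[0,0,0],"fingers":1},{"xyz":[1.2,0,-0.07],"delta_rot":[0,0,0],"fingers":1},{"xyz":[1.6,0,-0.07],"delta_rot":[0,0,0],"fingers":1}]}}

```text
clock: 7.23
tcp_pos: [0.595, 0.2521, 0.0919]
orientation: [1.503, 2.2, 0.756]
contact_force: [-2.9, -10.9, 7.7]
grip_width: -0.0
```

```bash
python3 st.py|head -2
```

```text
7.2333 plate mm [ 1.8703 11.5232 -1.2724] F plate [-0.6222 -9.0062 10.2152] [-0.0634  0.5142 -0.5873  2.2112  2.0754  0.4048 -2.1051]
xyz [0.0, 0.0, 0.0] rot [0.0, 0.1, -0.1]
```

{"fn": "jog_arm", "kwargs": {"rows": [{"xyz":[0.5,0,0],"delta_rot":[0,0,0],"fingers":1},{"xyz":[0.8,0,0],"delta_rot":[0,0,0],"fingers":1},{"xyz":[1.0,0,0],"delta_rot":[0,0,0],"fingers":1},{"xyz":[1.2,0,0],"delta_rot":[0,0,0],"fingers":1},{"xyz":[1.2,0,0],"delta_rot":[0,0,0],"fingers":1}]}}

```text
clock: 7.65
tcp_pos: [0.593, 0.2573, 0.0917]
orientation: [1.508, 2.189, 0.748]
contact_force: [-5.7, -14.0, 10.8]
grip_width: -0.0
```

```bash
python3 st.py|head -2
```

```text
7.65 plate mm [ 1.8782 17.1691 -1.4858] F plate [ -1.5868 -10.8831  14.9961] [-0.0871  0.5147 -0.5838  2.2109  2.0504  0.4251 -2.1036]
xyz [0.0, 0.0, 0.0] rot [0.0, 0.2, -0.1]
```

{"fn": "jog_arm", "kwargs": {"rows": [{"xyz":[0.3,0,-0.12],"delta_rot":[0,0.5,0],"fingers":1},{"xyz":[0.7,0,-0.15],"delta_rot":[0,1,0],"fingers":1},{"xyz":[1.1,0,-0.15],"delta_rot":[0,1,0],"fingers":1},{"xyz":[1.4,0,-0.15],"delta_rot":[0,1,0],"fingers":1},{"xyz":[1.4,0,-0.15],"delta_rot":[0,1,0],"fingers":1}]}}

```text
clock: 8.07
tcp_pos: [0.5882, 0.268, 0.0924]
orientation: [1.509, 2.197, 0.761]
contact_force: [0.4, -4.8, 0.7]
grip_width: 0.0001
```

```bash
python3 st.py|head -2;python3 - <<'E'
from mv import *
for n in("side","top"):
    im=imaging.grab_frame(n)
    c=im[110:240,310:450] if n=="side" else im[70:200,250:390]
    cv2.imwrite(f"pics/{n}5.png",cv2.resize(c,None,fx=4.5,fy=4.5,interpolation=cv2.INTER_CUBIC))
E
```

```text
8.0667 plate mm [ 1.9021 28.903  -0.593 ] F plate [-0.6331 -4.5734  1.3971] [-0.0948  0.5155 -0.5945  2.2105  2.0469  0.4258 -2.1122]
xyz [0.0, 0.0, 0.0] rot [0.0, 0.1, -0.1]
```

View pics/side5.png

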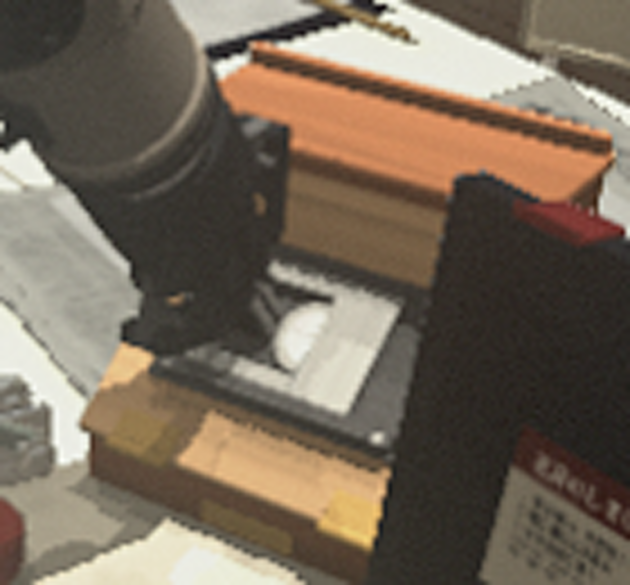

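View pics/top5.png

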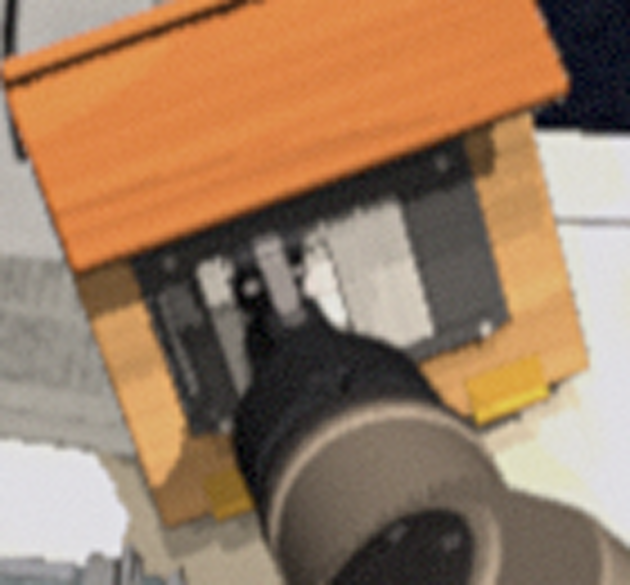

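The blank now covers half the bolt: in the side crop its edge cuts the bolt at about (310,340), and the keeper holds it down. The rest of the travel to the stop remains.

{"fn": "jog_arm", "kwargs": {"rows": [{"xyz":[0.4,0,-0.02],"delta_rot":[0,0.5,-0.3],"fingers":1},{"xyz":[0.8,0,-0.02],"delta_rot":[0,0.5,-0.3],"fingers":1},{"xyz":[1.2,0,-0.02],"delta_rot":[0,0.5,-0.3],"fingers":1},{"xyz":[1.4,0,-0.02],"delta_rot":[0,0.5,-0.3],"fingers":1},{"xyz":[1.4,0,-0.02],"delta_rot":[0,0.5,-0.3],"fingers":1}]}}

```text
clock: 8.58
tcp_pos: [0.5845, 0.2777, 0.0921]
orientation: [1.505, 2.201, 0.763]
contact_force: [-1.4, -8.4, 3.5]
grip_width: 0.0001
```

```bash
python3 st.py|head -2
```

```text
8.5833 plate mm [ 1.8085 39.2224 -1.0187] F plate [-1.3284 -7.3103  5.5286] [-0.1137  0.5182 -0.5973  2.2084  2.0328  0.4363 -2.1113]
xyz [0.0, 0.0, 0.0] rot [0.0, 0.0, -0.1]
```

{"fn": "jog_arm", "kwargs": {"rows": [{"xyz":[0.3,0,-0.05],"delta_rot":[0,0,-0.3],"fingers":1},{"xyz":[0.5,0,-0.05],"delta_rot":[0,0,-0.3],"fingers":1},{"xyz":[0.7,0,-0.05],"delta_rot":[0,0,-0.3],"fingers":1},{"xyz":[0.8,0,-0.05],"delta_rot":[0,0,-0.3],"fingers":1},{"xyz":[0.8,0,-0.05],"delta_rot":[0,0,-0.3],"fingers":1}]}}

```text
clock: 9.0
tcp_pos: [0.5846, 0.2777, 0.092]
orientation: [1.506, 2.19, 0.751]
contact_force: [-1.9, -16.3, 8.6]
grip_width: 0.0003
```

```bash
python3 st.py|head -2
```

```text
9.0 plate mm [ 1.7667 39.2012 -1.1078] F plate [ -0.8652 -14.4272  11.5523] [-0.129   0.5175 -0.5907  2.2083  2.0149  0.4513 -2.1048]
xyz [0.0, 0.0, 0.0] rot [0.0, 0.2, -0.1]
```

{"fn": "jog_arm", "kwargs": {"rows": [{"xyz":[0,0,-0.2],"delta_rot":[0,1,-0.5],"fingers":1},{"xyz":[0.2,0,-0.3],"delta_rot":[0,1,-0.5],"fingers":1},{"xyz":[0.5,0,-0.3],"delta_rot":[0,1,-0.5],"fingers":1},{"xyz":[0.7,0,-0.3],"delta_rot":[0,1,-0.5],"fingers":1},{"xyz":[0.7,0,-0.3],"delta_rot":[0,1,-0.5],"fingers":1}]}}

```text
clock: 9.42
tcp_pos: [0.5828, 0.2771, 0.0937]
orientation: [1.501, 2.195, 0.755]
contact_force: [0.1, -16.8, 6.8]
grip_width: 0.0003
```

```bash
python3 st.py|head -2
```

```text
9.4167 plate mm [ 1.3908 39.3148  1.3646] F plate [ -0.7031 -15.6423   9.1548] [-0.1235  0.5122 -0.5936  2.2123  2.0206  0.4448 -2.1054]
xyz [0.0, 0.0, 0.0] rot [0.0, 0.1, -0.1]
```

{"fn": "jog_arm", "kwargs": {"rows": [{"xyz":[-0.5,0,0],"delta_rot":[0,0.5,0],"fingers":1},{"xyz":[-0.9,0,0],"delta_rot":[0,0.5,0],"fingers":1},{"xyz":[-0.9,0,-0.5],"delta_rot":[0,0.5,0],"fingers":1},{"xyz":[-0.9,0,-1.5],"delta_rot":[0,0.5,0],"fingers":1},{"xyz":[-0.9,0,-3],"delta_rot":[0,0.5,0],"fingers":1}]}}

```text
clock: 9.83
tcp_pos: [0.5678, 0.2639, 0.117]
orientation: [1.5, 2.205, 0.765]
contact_force: [0.3, -0.4, 0.1]
grip_width: -0.0001
```

{"fn": "jog_arm", "kwargs": {"rows": [{"xyz":[0,0,-2],"delta_rot":[0,0,0],"fingers":1},{"xyz":[0,0,-4],"delta_rot":[0,0,0],"fingers":1},{"xyz":[0,-0.5,-6],"delta_rot":[0,0,0],"fingers":1},{"xyz":[0,-1,-8],"delta_rot":[0,0,0],"fingers":1},{"xyz":[0,-1,-8],"delta_rot":[0,0,0],"fingers":1}]}}

```text
clock: 10.25
tcp_pos: [0.5122, 0.2442, 0.1759]
orientation: [1.495, 2.208, 0.769]
contact_force: [-0.0, -0.5, -0.1]
grip_width: 0.0002
```

```bash
python3 st.py|head -2;python3 - <<'E'
from mv import *
for n in("side","top"):
    im=imaging.grab_frame(n)
    cv2.imwrite(f"pics/{n}full6.png",im)
    c=im[110:240,310:450] if n=="side" else im[70:200,250:390]
    cv2.imwrite(f"pics/{n}6.png",cv2.resize(c,None,fx=4.5,fy=4.5,interpolation=cv2.INTER_CUBIC))
    for q in ("keeper_bar","seal_a_mid","seal_b_mid","seal_paste_tin_mid"): print(n,q,imaging.tip_of(n,q)[:1])
E
```

```text
10.25 plate mm [ -9.3201  34.9515 114.0685] F plate [-0.2454 -0.4744  0.0194] [-0.1526  0.2087 -0.537   2.3377  1.7073  0.2677 -1.885 ]
xyz [0.0, 0.0, 0.0] rot [0.1, -0.0, -0.0]
side keeper_bar [{'position': [357.1, 178.7], 'conf': 0.58}]
side seal_a_mid [{'position': [270.4, 256.6], 'conf': 0.5}]
side seal_b_mid [{'position': [325.8, 267.0], 'conf': 0.79}]
side seal_paste_tin_mid [{'position': [302.7, 230.5], 'conf': 0.56}]
top keeper_bar [{'position': [298.0, 144.8], 'conf': 0.9}]
top seal_a_mid [{'position': [329.0, 281.1], 'conf': 0.68}]
top seal_b_mid []
top seal_paste_tin_mid [{'position': [298.3, 226.6], 'conf': 0.95}]
```

View pics/side6.png

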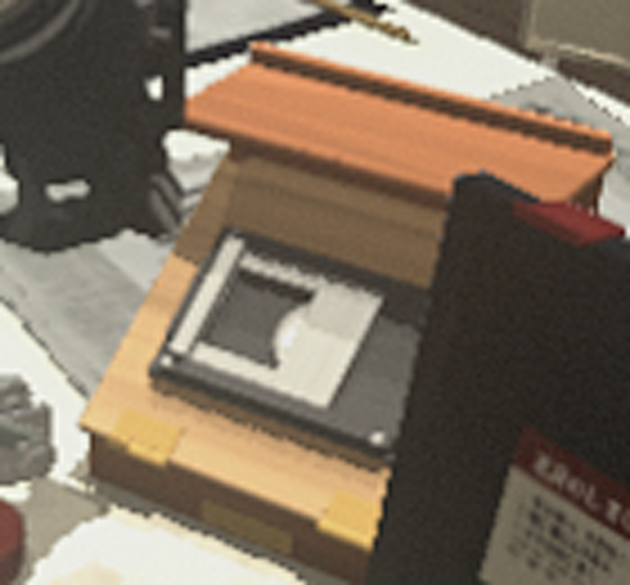

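View pics/top6.png

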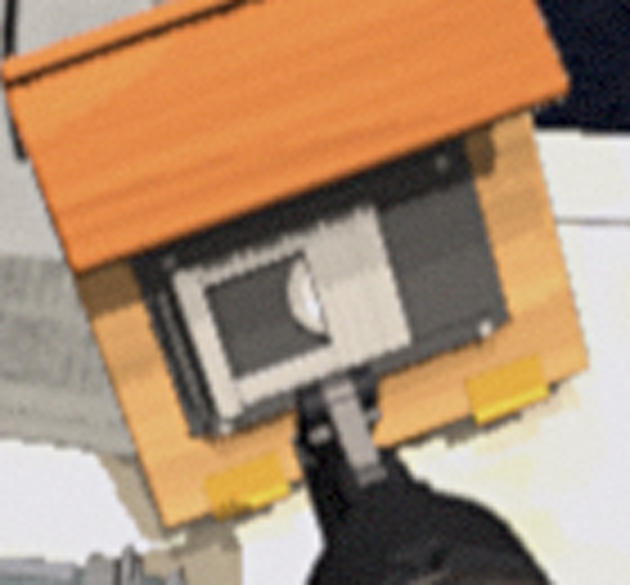

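Run:
```python
from mv import *
from fit import s,frame,T
M=frame(s.x[3]);o=s.x[:3]
a=np.array([[proj("top",o+M@[x,y,z])[0] for x in(.033,-.033)] for y,z in[(.022+.03,.0155),(.022+.0,.0155),(-.054+.03,.0085),(-.054,.0085)]])
print((a-[250,70])*4.5)
```

```text
[[[194.375  271.333 ]
  [242.4623 416.4268]]

 [[265.6467 245.7772]
  [310.9534 391.5256]]

 [[369.9503 201.7291]
  [410.9221 347.6657]]

 [[439.9612 176.6079]
  [478.2489 323.1866]]]
```

Run:
```python
import cv2,numpy as np
a=cv2.imread("pics/top0.png")[200:300,270:390];b=cv2.imread("pics/topfull6.png")[200:300,270:390]
c=cv2.imread("pics/side0.png")[200:300,240:360];d=cv2.imread("pics/sidefull6.png")[200:300,240:360]
cv2.imwrite("pics/cmp.png",cv2.resize(np.vstack([np.hstack([a,b]),np.hstack([c,d])]),None,fx=3,fy=3))
```

```text
(no output)
```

View pics/cmp.png

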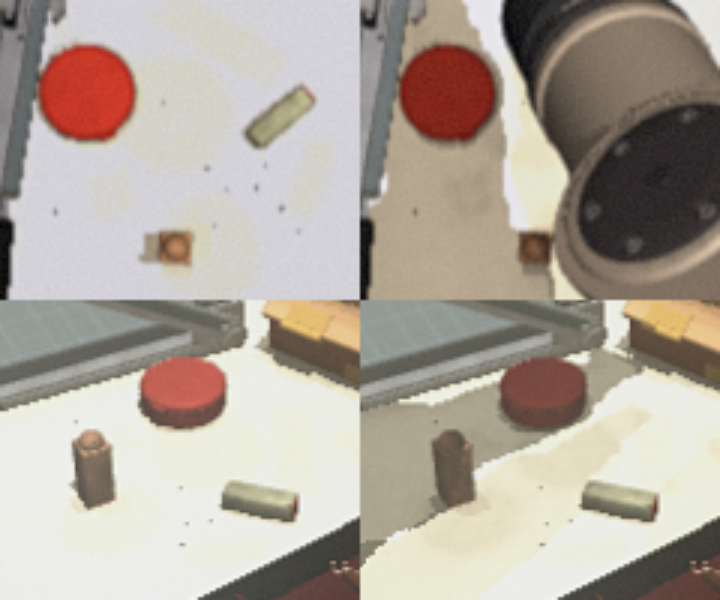

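The tin (about 88,92 in the crop) and both seals show at the same pixels before and after, so they have not moved. The keeper is home, the bolt is trapped and the arm is clear.

```bash
python3 -c "
from bench import r
print(r.hand_in())"
```

```text
the job is handed in; nothing more can be done
None
```

The seal box is locked. I pressed the bolt in with the closed fingers until it was flush, where the force rose sharply from 9 N to 20 N. With it held in, I pushed the keeper left by its bar until it stopped. Two further pushes with about 15 N gave no more travel.

- **Keeper and bolt:** After I backed away, both cameras showed the keeper about 29–30 mm from its start, within the 1–2 mm I can measure in the pictures. Its blank end lies over the bolt and holds it down.
- **Seals and tin:** They show at the same pixels before and after. The network's points for them shifted 1–4 pixels between looks, which I put down to its noise. In the top view the arm hid the green seal at the end, so for that one I relied on the side view.
- **Forces, clearance and time:** The highest contact force I read was about 20 N, and it was near zero once the arm was clear. I handed in at a little over 10 s on the clock, with the tool about 11 cm off the plate.
- **Disagreement:** Before contact, two ways of measuring the plate's height differed by 7 mm. I settled it by touch; the bolt's contact point was within about 1.5 mm of one of them.

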